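Clamp a glued board with a self-closing clip

ROBOT

A 6-joint arm with a two-finger parallel gripper is mounted at the origin on a cart in front of the work surface, level with it; the furniture and walls round the work are solid. World frame = base frame: x ahead of the robot, y to its left, z up, the work surface at z = 0. Lengths are in mm, angles in rad, forces in N, time in s.
With the tool pointing down it reaches from about 275 to 1000 mm from the base axis. Payload 8.4 kg.
Tool frame: the origin (TCP) lies between the finger pads; the fingertips stand r.finger_overhang ahead of it and the grasp point (between the pads) is the TCP (r.finger_overhang is the distance from the TCP to the fingertips, in mm); z points along the fingers, y is the line along which they close (so a half turn about z gives the same grasp; the last joint's range is limited). The gripper opens to 85 mm and grips with 20 to 120 N. Pads are 22 mm wide; open, the fingers measure 114 mm over their backs; the gripper's body (76 mm by 85 mm) begins 54 mm behind the grasp point. The pads swing forward as they close: fully open they stand 13 mm farther back than shut.
Start: joints at [1.221, 0.353, 1.633, -0, 1.155, -0.002], TCP at [213.018, 587.581, 224.081] pointing down, gripper open.
Joint ranges: [-2.63, 2.63], [-0.92, 2.1], [0.06, 2.66], [-1.3, 4.44], [0, 2.69], [-3.02, 3.02]. Speed limits (rad/s): [2.22, 2.22, 2.79, 3.14, 3.14, 3.14].

INTERFACE

Orientations are given as [roll, pitch, yaw] about the fixed x, y, z axes, in that order (R = Rz(yaw) Ry(pitch) Rx(roll)).
In Python, from rig import r, cams, sign_off gives the robot as it stands.
- The arm moves only by the shell command python3 -m crank 'ROWS' [FORCE]. ROWS is JSON, a list of rows, each a list of 7 numbers: the shift along the tool's x, y, z in m, then the turn, a rotation vector about the tool's x, y, z in rad, then the closure, from 0 (fully open) to 1 (shut). In form: [[dx, dy, dz, ax, ay, az, gripper], ...]. A call has 1 to 5 rows; each row is the pose to reach, as a shift and turn from the pose commanded when the call began, along the tool's axes at that moment; what a row does not reach only later rows make up. A row lasts 1/10 s, in which the tool goes at most 50 mm and 8.59 degrees, less where a joint would pass 70% of its speed; a pose out of reach is approached as far as the arm can. A call with a gripper value outside its range is refused whole. The fingers move at their own pace and stop on an object; FORCE is the grip in N (left out, the last holds). Time passes only in rows, so rows that repeat a pose let the fingers close. It gives the time, the measured TCP pose, the force, the opening and the grip force at its end, in the units of the state.
- r.sense(): the state, without advancing time (a new reading comes with each control period).
- cams.grab_frame(name): name is "side" or "top"; returns a dict with "image" (420x560x3 uint8, red, green, blue), "fx", "fy", "cx", "cy" (pixels), "D" ([k1, k2, p1, p2, k3] as OpenCV has them; the pictures are not rectified), "position" and "orientation" of the camera in the world. Camera axes: x right, y down, z forward; pixel columns grow to the right and rows downward; lengths in mm; the calibration is good to about 2 mm. A picture is of the moment at which its call begins. There is no depth.
- sign_off(): hands the job in; it is judged then, once.
The state is a dict: "clock": time; "qpos": joint angles; "qvel": joint speeds; "joint_efforts": joint torques, N m; "eef_pos": TCP position; "tcp_rot": TCP orientation; "contact_force": force on the tool from outside, world axes, zero at the start; "wrist_torque": the same for the moment, N m; "opening": opening from 0.0 (shut) to 1.0 (fully open); "grasp_force": force on a finger pad.
Only numpy, scipy, OpenCV 4.12 (cv2) and the standard library are available. Lean on these libraries where they do the work, as an engineer would, in place of code of your own. Each camera call takes 0.05 s, during which the arm holds its last target. There are 200 camera calls.

TASK

Squeeze the self-closing clip open by its two thumb plates, take it off its stand and set it jaws-down astride the glued board in the jig, midway between the two posts and square to the board. Press it down gently until its springy foot is pushed roughly half-way in by the board's top edge (never hard against its stop), and keep it pressed there while you let go, so that the jaws close on both faces of the board and the foot stays pushed in. Leave the clip holding the board by itself, and leave the glue bottle, tape measure and screwdriver alone.

Things in the scene. Friction and masses are not known exactly. Their poses are not given: they have to be found in the camera images.
- clip: Loose self-closing clip standing jaws-down, about 0.15 kg: black housing, a ribbed aluminium thumb plate on either side, two steel jaws with rubber tips below. Origin: centre of the underside of its relaxed foot; z up, x across the jaws' width, y the line along which plates and jaws move. Housing up to z = +68 mm, jaws down to z = -33 mm. The arms cross below z = 28 mm: keep fingers out there.
- clip_grip (a point): Middle between the thumb plates, 48 mm above the clip's origin, axes as the clip's; pinch here along y from above. Plates 26 mm wide (x), reaching 18 mm above and below; over their outer faces 54 mm on the stand, 60 with the clip shut, 36 squeezed to the stops. Squeezing opens the jaws by as much. Each plate pushes back with 9.5 N on the stand, 14 N fully squeezed (0.5 N/mm).
- jaw_a: The clip's sliding arm with its plate on the clip's +y side and its jaw on the -y side; axes and, on the stand, origin as the clip's. It moves along the clip's -y when squeezed, from -3 mm (shut) to +9 mm (fully open). Rubber tips 22 mm wide, at z = -33 to -21 mm; gap between the two tips 2 mm shut, 8 mm on the stand, 26 mm fully open.
- jaw_b: The clip's other arm, with its thumb plate on the -y side and its jaw on the +y side; it moves along the clip's +y as the clip is squeezed, by -3 to +9 mm.
- foot: Springy rubber foot between the jaws under the housing, 20 x 9 mm; origin at the centre of its underside, which coincides with the clip's origin when relaxed. It is pushed up into the clip by up to 7 mm against a spring of 1.5 N per mm (10.5 N at its stop); roughly half-way is 5 N.
- rest: Fixed stand of the clip: dark steel base 60 x 70 x 10 mm with an upright steel blade 30 mm long (its x), 8 mm thick (its y), top edge 60 mm above the bench; origin at the centre of its underside. At the start the clip grips this blade, its foot touching the top edge, axes parallel to the stand's.
- jig: Fixed jig: dark steel base 140 x 64 x 10 mm, origin at the centre of its underside; posts at x = +-53 mm, 54 mm high. Between them, centred, the upright two-ply wooden board, 96 mm long (x), 14 mm thick (y), held firm by thumb screws. The height of its top edge above the bench differs each time, 62 to 92 mm, and is not reported: feel for it. The clip goes on at x = y = 0, its y along the jig's (either way).
- glue_bottle: White glue bottle with red cap, 42 mm diameter, 112 mm high, standing; origin at the centre of its underside. Bystander.
- tape_measure: Yellow tape measure 35 x 75 x 62 mm, standing; origin at the centre of its underside. Bystander.
- screwdriver: Red-handled screwdriver lying flat, 200 mm long along its y, 29 mm wide; origin at the centre of its underside. Bystander.

How it is judged (in metres and radians):
On the way, in this order (a step that is already met when the one before it is completed fails the run):
1. the clip is taken off its stand (80 mm away, not touching it) (distance of clip from where it was at the start of the episode above 0.08 m and contact force between clip and rest below 0.1 N), for 0.1 s.
2. the clip's foot is pressed on the board's top edge with more than 3 N for 0.3 s (contact force between foot and jig above 3 N), for 0.3 s.
At the end, for the whole second after the job is handed in: The clip, let go and at rest, grips the board by itself: each jaw presses on the board with more than 4 N, its foot is still pushed in by the board's top edge (more than 1 N), its middle is within 12 mm of the middle of the jig, it is square to the board and upright within 0.12 rad (contact force between each of jaw_a, jaw_b and jig above 4 N and contact force between foot and jig above 1 N and horizontal distance between clip and jig below 0.012 m and angle between the y axis of clip and the y axis of jig, either way round below 0.12 rad and angle between clip's own z axis and vertical below 0.12 rad and linear speed of clip below 0.01 m/s and contact force between clip and the fingers below 0.1 N); the robot touches nothing.
It fails at once if the foot is pressed on the board with more than 18 N (driven hard against its stop) (contact force between foot and jig above 18 N).
It fails at once if a jaw is forced against the jig or board with more than 25 N (contact force between any of jaw_a, jaw_b and jig above 25 N).
It fails at once if the glue bottle, tape measure or screwdriver is moved more than 15 mm (distance of any of glue_bottle, tape_measure, screwdriver from where it was at the start of the episode above 0.015 m).
It also fails if it takes over 37 s, if anything falls off the work surface, if the arm or the gripper's body presses on something with over 40 N, if the wrist force passes 120 N, or if a joint passes its speed limit or range.

## Working session

There is one attempt and no reset: what is moved stays moved. The work goes in short steps, Python scripts to look and compute and a shell command to move; the robot and the scene stay as the last step left them, time stands still between calls to the robot, and variables do not carry over. Pictures are saved under pics/ and viewed, at most 10 in all, crops included, and the job is handed in when it is done.

```bash
mkdir -p pics; cat > h.py <<'E'
import cv2,numpy as np
from scipy.spatial.transform import Rotation as R
from rig import r,cams,sign_off
def snap(n,f):
    d=cams.grab_frame(n); cv2.imwrite('pics/'+f,d['image'][:,:,::-1]); return d
def cam(d):
    o=np.array(d['orientation'],float)
    M=R.from_euler('xyz',o).as_matrix() if o.shape==(3,) else (R.from_quat(o).as_matrix() if o.shape==(4,) else o)
    return np.array([[d['fx'],0,d['cx']],[0,d['fy'],d['cy']],[0,0,1.]]),np.array(d['D'],float),M,np.array(d['position'],float)
def toplane(d,uv,z):
    K,D,M,p=cam(d); n=cv2.undistortPoints(np.array(uv,float).reshape(-1,1,2),K,D).reshape(-1,2)
    v=np.c_[n,np.ones(len(n))]@M.T; z=np.broadcast_to(z,len(n))
    return p+v*((z-p[2])/v[:,2])[:,None]
def proj(d,P):
    K,D,M,p=cam(d); P=(np.array(P,float)-p)@M
    return cv2.projectPoints(P,np.zeros(3),np.zeros(3),K,D)[0].reshape(-1,2)
E
python3 - <<'E'
from h import *
import pickle
for n in('top','side'):
    d=snap(n,n+'0.png'); pickle.dump(d,open(n+'0.pkl','wb')); print(n,d['position'],d['orientation'],d['fx'])
print(r.sense(),r.finger_overhang)
E
```

```text
top [ 494.52188543  287.30265015 1067.54611315] [-3.05132768 -0.01042597 -1.59625828] 473.2428814075905
side [1322.79959986  534.15383546  778.55674722] [-2.29518045  0.01157763  1.91817046] 457.26649616540783
{'clock': 0.1, 'qpos': array([ 1.22060276e+00,  3.53627477e-01,  1.63407732e+00,  6.56190787e-06,
        1.15520983e+00, -2.42484628e-03]), 'qvel': array([-6.98877374e-04, -2.79238407e-03, -1.21112810e-03, -7.13265719e-04,
        1.37872677e-03,  9.63042254e-05]), 'joint_efforts': array([ 6.17277728e-04, -6.06353760e+01, -3.42823648e+01, -1.04993419e-04,
        3.95580166e-03, -4.08405214e-06]), 'eef_pos': array([212.8575036 , 587.15376246, 223.39890673]), 'tcp_rot': array([-3.14027070e+00, -9.20541594e-06,  2.79382127e+00]), 'contact_force': array([ 0.81977374, -0.5910862 , -0.02277625]), 'wrist_torque': array([-0.0144119 ,  0.01182125,  0.01947414]), 'grasp_force': 0.0, 'opening': 1.0021082175238039} 19.0
```

View pics/top0.png

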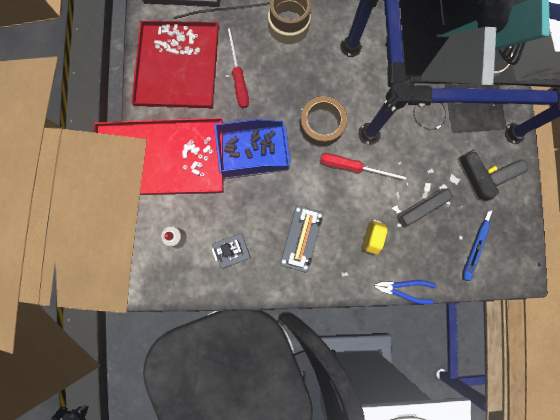

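View pics/side0.png

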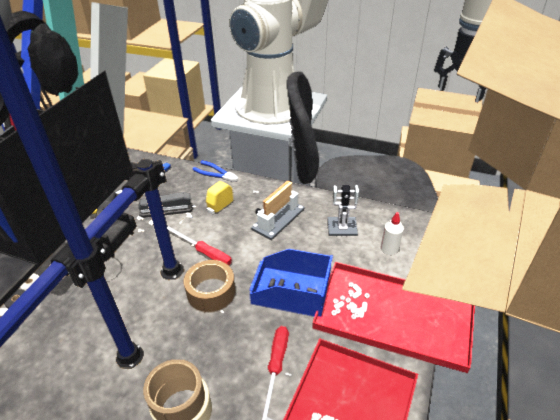

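The top view shows the clip on its stand at about (231,249), the jig at (302,238), the bottle at (171,237) and the tape at (376,237). In the side view the clip is at (345,205) and the jig at (278,208). I'll enlarge both.

```bash
python3 - <<'E'
from h import *
a=cv2.imread('pics/top0.png')[200:280,205:330]; b=cv2.imread('pics/side0.png')[170:245,245:370]
a=cv2.resize(a,(750,480),interpolation=cv2.INTER_CUBIC); b=cv2.resize(b,(750,450),interpolation=cv2.INTER_CUBIC)
cv2.imwrite('pics/a.png',a); cv2.imwrite('pics/b.png',b)
E
```

```text
(no output)
```

View pics/a.png

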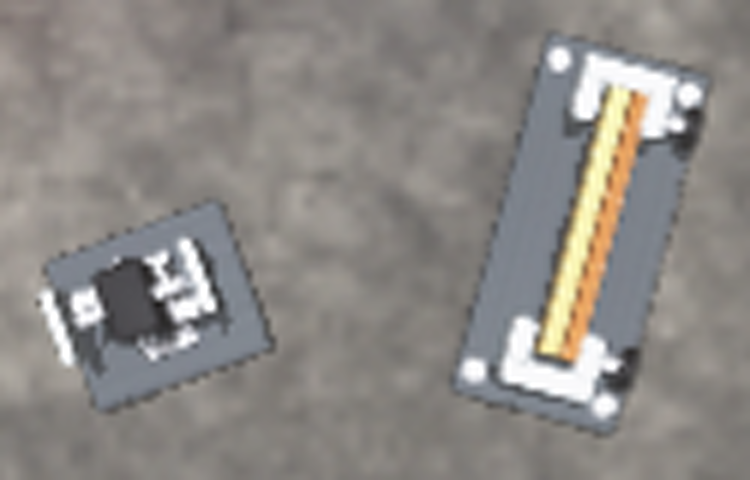

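View pics/b.png

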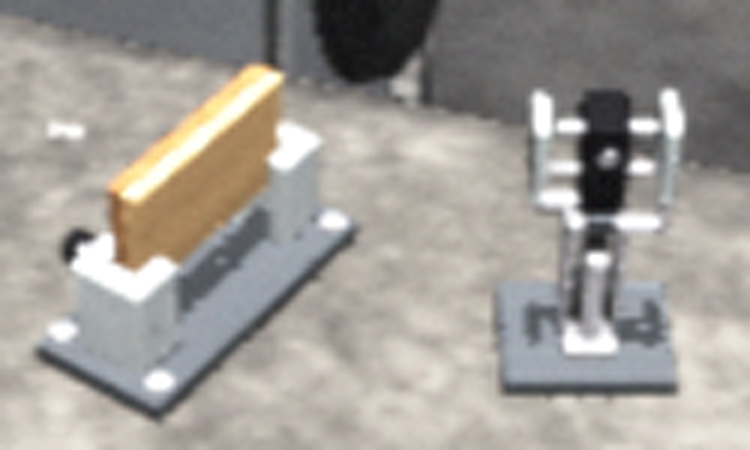

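```bash
cat > m.py <<'E'
from h import *
import pickle
from scipy.optimize import least_squares
t=pickle.load(open('top0.pkl','rb')); s=pickle.load(open('side0.pkl','rb'))
f=lambda c,o:(np.array(c,float)+.5)/6-.5+o
def fit(name,ct,cs,L,W,x0):
    B=np.array([[-L,-W],[-L,W],[L,W],[L,-W]])/2
    w=toplane(t,f(ct,(205,200)),10)
    c=w.mean(0)[:2]; print(name,'top corners',w[:,:2].round(0).tolist(),'sizes',np.linalg.norm(np.diff(w[:,:2],axis=0),axis=1).round(1))
    e=(w[3]-w[0]+w[2]-w[1])[:2] if x0 else (w[1]-w[0]+w[2]-w[3])[:2]
    print(' c',c.round(1),'yaw of listed edge',np.arctan2(e[1],e[0]).round(3))
    if cs is not None:
        w2=toplane(s,f(cs,(245,170)),10); print(' side corners',w2[:,:2].round(0).tolist(),w2.mean(0)[:2].round(1))
fit('jig',[(550,35),(712,80),(612,435),(452,388)],[(38,348),(160,408),(357,228),(235,170)],140,64,1)
fit('rest',[(45,270),(213,200),(272,348),(103,412)],[(495,285),(672,283),(677,378),(503,380)],60,70,1)
w=toplane(t,f([(57,327),(198,278)],(205,200)),126);print('plates top',w[:,:2].round(1),w.mean(0).round(1))
for h in(62,77,92):
    w=toplane(t,f([(633,90),(557,357)],(205,200)),h);w2=toplane(s,f([(262,72),(120,192)],(245,170)),h)
    print(h,w[:,:2].round(0).tolist(),w.mean(0)[:2].round(1),np.linalg.norm(w[1]-w[0]).round(1),w2[:,:2].round(0).tolist(),w2.mean(0)[:2].round(1))
E
python3 m.py
```

```text
jig top corners [[609.0, 233.0], [591.0, 173.0], [459.0, 214.0], [478.0, 273.0]] sizes [ 63.1 137.8  61.9]
 c [534.5 223.1] yaw of listed edge 2.84
 side corners [[594.0, 178.0], [610.0, 237.0], [481.0, 277.0], [462.0, 215.0]] [536.5 226.9]
rest top corners [[526.0, 423.0], [550.0, 360.0], [495.0, 339.0], [473.0, 403.0]] sizes [67.8 59.3 67.1]
 c [510.9 381.5] yaw of listed edge -2.776
 side corners [[496.0, 343.0], [471.0, 412.0], [526.0, 427.0], [550.0, 361.0]] [510.6 385.5]
plates top [[503.4 404.9]
 [518.6 357.8]] [511.  381.3 126. ]
62 [[583.0, 207.0], [489.0, 236.0]] [536.2 221.5] 98.6 [[455.0, 226.0], [548.0, 198.0]] [501.7 211.8]
77 [[582.0, 208.0], [489.0, 237.0]] [535.6 222.4] 97.1 [[473.0, 232.0], [564.0, 205.0]] [518.9 218.5]
92 [[581.0, 209.0], [489.0, 238.0]] [534.9 223.4] 95.7 [[492.0, 239.0], [581.0, 212.0]] [536.  225.2]
```

```bash
cat > go.py <<'E'
import sys
from h import *
def go(x,y,z,yy):  # target TCP, direction of tool y in world
    s=r.sense(); M=R.from_euler('xyz',s['tcp_rot'])
    c,n=np.cos(yy),np.sin(yy); T=R.from_matrix(np.array([[-n,c,0],[c,n,0],[0,0,-1.]]).T.T if 0 else np.column_stack([np.cross([c,n,0],[0,0,-1]),[c,n,0],[0,0,-1]]))
    print('d',M.inv().apply(np.array([x,y,z])-s['eef_pos']).round(1),'rot',(M.inv()*T).as_rotvec().round(3),'|',s['clock'],s['eef_pos'].round(1),s['opening'],s['contact_force'].round(1))
go(*map(float,sys.argv[1:5]))
E
python3 go.py 511 383.5 175 1.936
```

```text
d [-349.7  -89.8   48.5] rot [-0.001 -0.    -0.713] | 0.1 [212.9 587.2 223.4] 1.0021082175238039 [ 0.8 -0.6 -0. ]
```

```bash
R='[-0.35,-0.09,0.048,0,0,-0.713,0]'; python3 -m crank '[[-0.35,-0.09,0.048,0,0,-0.713,0],[-0.35,-0.09,0.048,0,0,-0.713,0],[-0.35,-0.09,0.048,0,0,-0.713,0],[-0.35,-0.09,0.048,0,0,-0.713,0],[-0.35,-0.09,0.048,0,0,-0.713,0]]' 20; python3 go.py 511 383.5 175 1.936
```

```text
clock: 0.6
eef_pos: [411.1, 452.0, 192.0]
tcp_rot: [-3.142, -0.0, -2.771]
contact_force: [0.9, 0.2, -0.0]
opening: 1.002
grasp_force: 0.0
d [ -68.3 -100.    16.9] rot [-0.    -0.     0.005] | 0.6 [411.1 452.  192. ] 1.002163787707342 [ 0.9  0.2 -0. ]
```

```bash
python3 -m crank '[[-0.034,-0.05,0.008,0,0,0.005,0],[-0.068,-0.1,0.017,0,0,0.005,0],[-0.068,-0.1,0.017,0,0,0.005,0],[-0.068,-0.1,0.017,0,0,0.005,0]]'; python3 - <<'E'
from h import *
a=snap('top','t1.png');b=snap('side','s1.png')
A=a['image'][190:300,160:310];B=b['image'][110:260,270:420]
I=np.hstack([cv2.resize(A,(540,396),interpolation=2)[:,:400],cv2.resize(B,(396,396),interpolation=2)])
cv2.imwrite('pics/c.png',I[:,:,::-1])
E
python3 go.py 511 383.5 110 1.936
```

```text
clock: 1.0
eef_pos: [511.2, 381.5, 174.3]
tcp_rot: [-3.141, -0.001, -2.786]
contact_force: [-0.5, 0.4, -0.7]
opening: 0.999
grasp_force: 0.0
d [-2.  -0.8 64.9] rot [ 0.    -0.001 -0.007] | 1.1 [508.9 383.6 174.9] 1.000468544939389 [-0.  -0.2  0.3]
```

View pics/c.png

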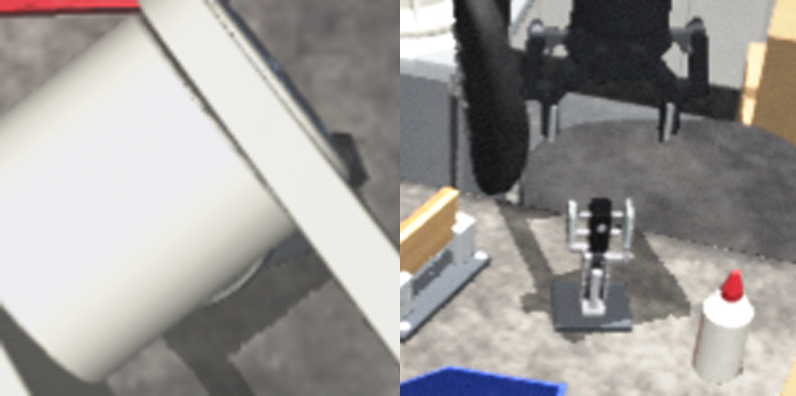

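Arm occludes the top view; the side view shows the finger tips at crop (553,135) and (668,135) and the clip plates at (572,225) and (632,225). I'll compare these with projections to remove the camera bias.

```bash
python3 - <<'E'
from h import *
import pickle
d=pickle.load(open('side0.pkl','rb')); q=lambda P:((proj(d,P)+.5-[270,110])*2.64+[400,0]).round(0).tolist()
y=np.array([np.cos(1.936),np.sin(1.936),0]);x=np.array([y[1],-y[0],0])
c=np.array([508.9,383.6,174.9]); print('inner tip',q([c+y*42.5-[0,0,6],c-y*42.5-[0,0,6]]))
c=np.array([511,383.5,108]); print('plate outer top',q([c+k*y*27+[0,0,18] for k in(1,-1)]),'bot',q([c+k*y*27-[0,0,18] for k in(1,-1)]))
E
```

```text
inner tip [[655.0, 164.0], [554.0, 166.0]]
plate outer top [[631.0, 205.0], [569.0, 207.0]] bot [[627.0, 237.0], [566.0, 239.0]]
```

```bash
python3 -m crank '[[-0.002,-0.0,0.02,0,0,-0.007,0],[-0.002,0,0.04,0,0,-0.007,0],[-0.002,0,0.055,0,0,-0.007,0],[-0.002,0,0.064,0,0,-0.007,0],[-0.002,0,0.064,0,0,-0.007,0]]'; python3 go.py 511 384.5 110 1.936; python3 - <<'E'
from h import *
b=snap('side','s2.png')['image'][150:250,290:400]
cv2.imwrite('pics/d.png',cv2.resize(b,(660,600),interpolation=2)[:,:,::-1])
E
```

```text
clock: 1.6
eef_pos: [509.8, 384.8, 110.2]
tcp_rot: [-3.141, -0.002, -2.775]
contact_force: [0.7, -0.5, 0.3]
opening: 0.998
grasp_force: 0.0
d [-1.  -0.7  0.2] rot [-0.001 -0.002  0.002] | 1.6 [509.8 384.8 110.2] 0.9984092803678526 [ 0.7 -0.5  0.3]
```

View pics/d.png

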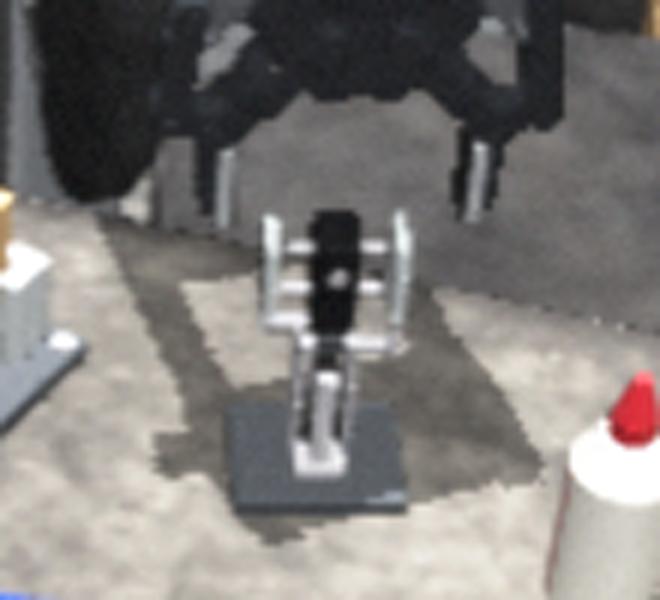

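The tips sit at crop (225,222) and (475,215), the plate tops at (272,215) and (402,212). The tips look higher than expected, so I'll check this numerically.

```bash
python3 - <<'E'
from h import *
import pickle
d=pickle.load(open('side0.pkl','rb')); f=lambda c:(np.array(c,float)+.5)/6-.5+[290,150]
for z in(92,104,110,120,126): print('tips',z,toplane(d,f([(227,225),(473,218)]),z)[:,:2].round(0).tolist())
print('plates',toplane(d,f([(272,215),(402,212)]),126).round(0).tolist())
print('rest c',toplane(d,f([(227,412),(405,408),(408,503),(235,508)]),10).mean(0).round(1))
y=np.array([np.cos(1.936),np.sin(1.936),0]);c=np.array([509.8,384.8,104])
print(((proj(d,[c+y*42.5,c-y*42.5])+.5-[290,150])*6).round(0).tolist())
E
```

```text
tips 92 [[481.0, 335.0], [444.0, 427.0]]
tips 104 [[496.0, 338.0], [460.0, 429.0]]
tips 110 [[503.0, 340.0], [467.0, 430.0]]
tips 120 [[515.0, 343.0], [480.0, 431.0]]
tips 126 [[523.0, 345.0], [488.0, 432.0]]
plates [[511.0, 359.0, 126.0], [493.0, 406.0, 126.0]]
rest c [513.9 387.2  10. ]
[[444.0, 270.0], [224.0, 274.0]]
```

```bash
python3 -m crank '[[0,0,0,0,0,0,0.2],[0,0,0,0,0,0,0.2],[0,0,0,0,0,0,0.2]]'; python3 - <<'E'
from h import *
b=snap('side','s3.png')['image'][150:250,290:400]
cv2.imwrite('pics/e.png',cv2.resize(b,(660,600),interpolation=2)[:,:,::-1])
E
```

```text
clock: 1.95
eef_pos: [511.4, 385.0, 112.2]
tcp_rot: [3.141, 0.001, -2.775]
contact_force: [-0.4, -0.4, -0.8]
opening: 0.801
grasp_force: 0.0
```

View pics/e.png

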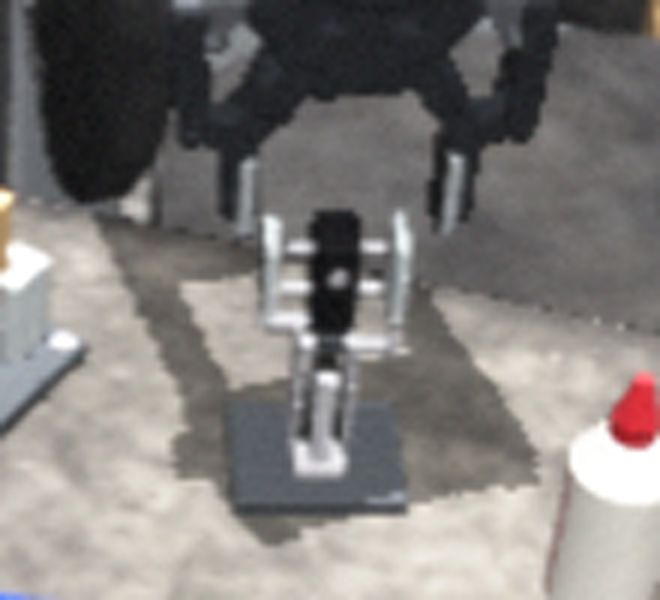

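Tips are now at (247,232) and (447,230) with their mid to the right of the clip (336). I'll check whether the gripper body projects where the reported pose puts it.

```bash
python3 - <<'E'
from h import *
import pickle
d=pickle.load(open('side0.pkl','rb')); g=lambda P:((proj(d,P)+.5-[290,150])*6).round(0).tolist()
y=np.array([np.cos(1.936),np.sin(1.936),0]);x=np.array([y[1],-y[0],0]);c=np.array([511,384.8,110.5])
for n,o in(('rep',[0,0,0]),('x-22',[-22,0,0]),('z+17',[0,0,17])):
  C=c+o
  print(n,'body',g([C+38*x+k*42*y+[0,0,54] for k in(1,0,-1)]),'tips near edge',g([C+11*x+k*34*y-[0,0,9] for k in(1,-1)]),'pad top',g([C+11*x+k*34*y+[0,0,17] for k in(1,-1)]))
print('plates near',g([np.array([511,384,126])+13*x+k*27*y for k in(1,-1)]),g([np.array([511,384,90])+13*x+k*27*y for k in(1,-1)]))
E
```

```text
rep body [[475.0, 209.0], [359.0, 211.0], [243.0, 214.0]] tips near edge [[425.0, 295.0], [248.0, 299.0]] pad top [[432.0, 242.0], [252.0, 246.0]]
x-22 body [[488.0, 174.0], [373.0, 176.0], [259.0, 178.0]] tips near edge [[437.0, 261.0], [263.0, 264.0]] pad top [[444.0, 208.0], [267.0, 212.0]]
z+17 body [[481.0, 172.0], [363.0, 174.0], [246.0, 176.0]] tips near edge [[429.0, 261.0], [250.0, 264.0]] pad top [[436.0, 207.0], [254.0, 210.0]]
plates near [[412.0, 249.0], [269.0, 252.0]] [[402.0, 321.0], [263.0, 324.0]]
```

```bash
python3 - <<'E'
from h import *
a=cv2.imread('pics/s3.png')[60:240,250:490]; cv2.imwrite('pics/f.png',cv2.resize(a,(800,600),interpolation=2))
E
```

```text
(no output)
```

View pics/f.png

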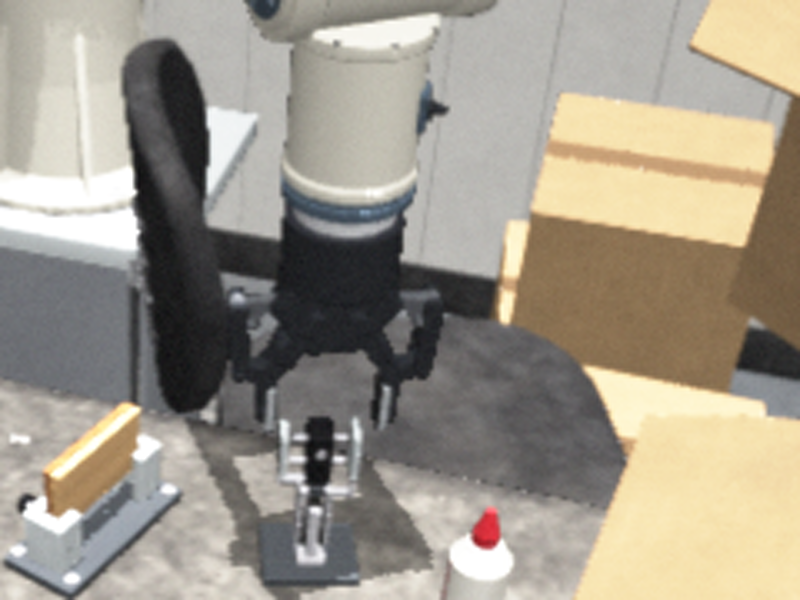

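The visible plate spans its near-bottom to far-top corner, so the clip sits where it was computed. The finger tips, at row 232, are about 8 mm above the plate tops. The hand is therefore about 30 mm higher than its reported TCP implies. I'll descend open, feeling for contact, and then look.

```bash
python3 -m crank '[[0,-0.001,0.012,0,0,0,0.2],[0,-0.001,0.024,0,0,0,0.2],[0,-0.001,0.032,0,0,0,0.2],[0,-0.001,0.032,0,0,0,0.2]]'; python3 - <<'E'
from h import *
b=snap('side','s4.png')['image'][150:250,290:400]
cv2.imwrite('pics/g.png',cv2.resize(b,(660,600),interpolation=2)[:,:,::-1])
E
```

```text
clock: 2.4
eef_pos: [510.3, 382.9, 77.2]
tcp_rot: [-3.141, -0.003, -2.775]
contact_force: [0.9, 0.2, -0.6]
opening: 0.797
grasp_force: 0.0
```

View pics/g.png

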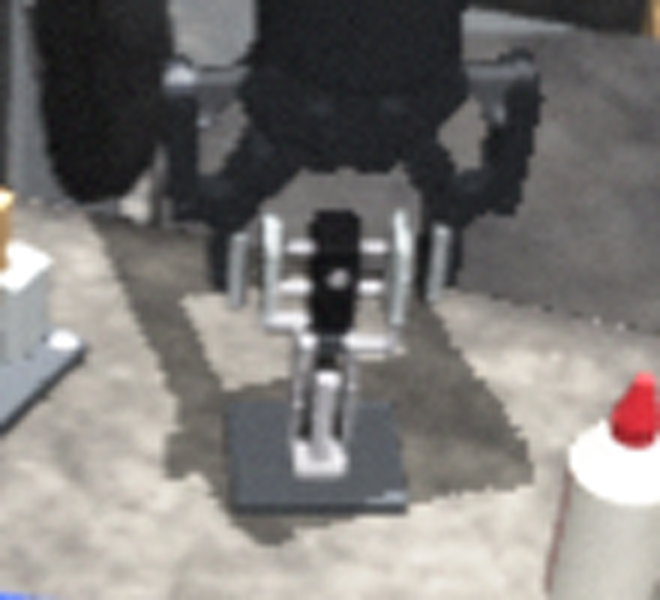

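The pads at (238,265) and (438,262) now straddle the plates at (268,268) and (400,265), at mid-height and centred within about 1 mm. Squeezing now.

```bash
python3 -m crank '[[0,0,0,0,0,0,0.3],[0,0,0,0,0,0,0.4],[0,0,0,0,0,0,0.5],[0,0,0,0,0,0,0.6],[0,0,0,0,0,0,0.65]]' 28;python3 -m crank '[[0,0,0,0,0,0,0.65],[0,0,0,0,0,0,0.65],[0,0,0,0,0,0,0.65]]'
```

```text
clock: 2.95
eef_pos: [511.8, 383.9, 80.5]
tcp_rot: [3.142, 0.001, -2.775]
contact_force: [-2.3, -2.1, 6.9]
opening: 0.399
grasp_force: 28.4
clock: 3.25
eef_pos: [511.8, 383.9, 80.5]
tcp_rot: [3.142, 0.001, -2.775]
contact_force: [-1.8, -2.5, 7.4]
opening: 0.403
grasp_force: 28.4
```

```bash
python3 -m crank '[[0,0,-0.01,0,0,0,0.65],[0,0,-0.03,0,0,0,0.65],[0,0,-0.055,0,0,0,0.65],[0,0,-0.08,0,0,0,0.65],[0,0,-0.1,0,0,0,0.65]]'; python3 -m crank '[[0,0,0,0,0,0,0.65],[0,0,0,0,0,0,0.65]]';python3 go.py 535.5 225 181 1.27; python3 - <<'E'
from h import *
b=snap('side','s5.png')['image'][90:230,240:426]
cv2.imwrite('pics/h.png',cv2.resize(b,(797,600),interpolation=2)[:,:,::-1])
E
```

```text
clock: 3.75
eef_pos: [511.5, 383.9, 181.3]
tcp_rot: [3.141, 0.001, -2.775]
contact_force: [-0.1, 0.1, -1.8]
opening: 0.402
grasp_force: 27.9
clock: 3.95
eef_pos: [511.2, 383.7, 179.4]
tcp_rot: [3.141, 0.0, -2.775]
contact_force: [0.6, 0.3, -3.0]
opening: 0.398
grasp_force: 27.9
d [  34.2 -156.9   -1.7] rot [0.    0.    0.667] | 3.95 [511.2 383.7 179.4] 0.39843198005069064 [ 0.6  0.3 -3. ]
```

```bash
python3 -m crank '[[0.007,-0.032,0,0,0,0.133,0.65],[0.014,-0.064,0,0,0,0.267,0.65],[0.021,-0.096,0,0,0,0.4,0.65],[0.028,-0.128,0,0,0,0.534,0.65],[0.034,-0.157,0,0,0,0.667,0.65]]';python3 -m crank '[[0,0,0,0,0,0,0.65],[0,0,0,0,0,0,0.65],[0,0,0,0,0,0,0.65]]'; python3 go.py 535.5 225 150 1.27; python3 - <<'E'
from h import *
b=snap('side','s6.png')['image'][90:240,210:410]
cv2.imwrite('pics/i.png',cv2.resize(b,(800,600),interpolation=2)[:,:,::-1])
E
```

```text
clock: 4.5
eef_pos: [534.9, 223.2, 177.7]
tcp_rot: [-3.14, -0.002, 2.835]
contact_force: [0.1, 0.2, -0.7]
opening: 0.403
grasp_force: 28.0
clock: 4.8
eef_pos: [535.5, 225.5, 178.7]
tcp_rot: [-3.141, -0.001, 2.842]
contact_force: [-1.3, -0.4, -1.5]
opening: 0.402
grasp_force: 28.0
d [-0.2 -0.5 28.7] rot [-0.    -0.001  0.002] | 4.8 [535.5 225.5 178.7] 0.4018106482790884 [-1.3 -0.4 -1.5]
```

View pics/i.png

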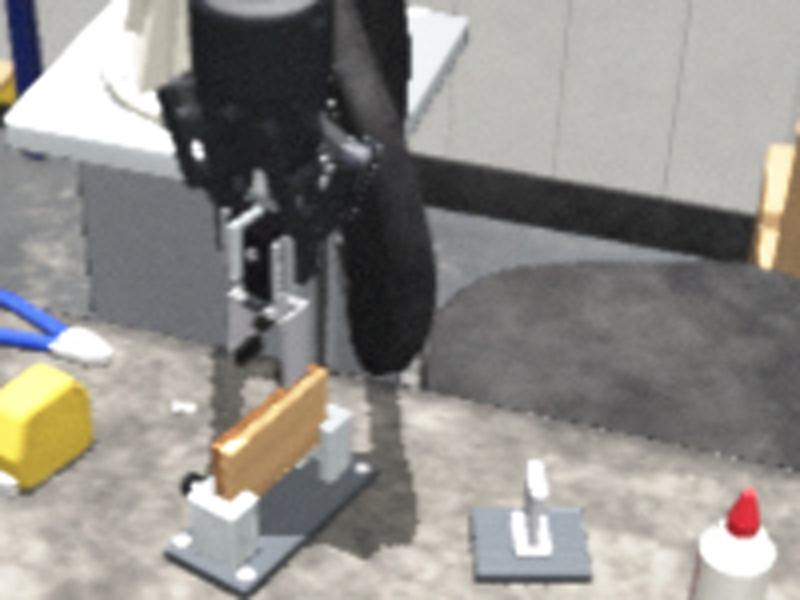

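The clip is held upright with its jaws open above the board: the left rubber tip is at crop (248,350), the board top from (218,445) to (318,370), and the stand is empty. I'll check that against the projection.

```bash
python3 - <<'E'
from h import *
import pickle
d=pickle.load(open('side0.pkl','rb')); g=lambda P:((proj(d,P)+.5-[210,90])*4).round(0).tolist()
y=np.array([np.cos(1.27),np.sin(1.27),0]);x=np.array([y[1],-y[0],0])
for zo in(153,158):
  c=np.array([535.5,225,zo])
  print('L tip inner near/far bot/top',g([c-13*y+a*x+[0,0,z] for a in(11,-11) for z in(-33,-21)]),'R bottom near',g([c+13*y+11*x-[0,0,33]]))
for h in(88,92):
  b=np.array([535.5,225,h]); print('board top corners',h,g([b+a*x+k*y for a in(48,-48) for k in(-7,7)]))
E
```

```text
L tip inner near/far bot/top [[239.0, 371.0], [238.0, 354.0], [262.0, 352.0], [261.0, 336.0]] R bottom near [[274.0, 387.0]]
L tip inner near/far bot/top [[238.0, 364.0], [238.0, 348.0], [262.0, 346.0], [261.0, 329.0]] R bottom near [[274.0, 380.0]]
board top corners 88 [[209.0, 449.0], [228.0, 459.0], [308.0, 368.0], [326.0, 376.0]]
board top corners 92 [[209.0, 444.0], [228.0, 453.0], [308.0, 363.0], [326.0, 371.0]]
```

```bash
python3 -m crank '[[0,0,0.012,0,0,0,0.65],[0,0,0.024,0,0,0,0.65],[0,0,0.034,0,0,0,0.65],[0,0,0.034,0,0,0,0.65]]';python3 -m crank '[[0,0,0.004,0,0,0,0.65],[0,0,0.008,0,0,0,0.65],[0,0,0.012,0,0,0,0.65],[0,0,0.012,0,0,0,0.65]]'
```

```text
clock: 5.25
eef_pos: [534.4, 224.7, 143.1]
tcp_rot: [-3.139, -0.003, 2.841]
contact_force: [1.3, -0.2, -1.5]
opening: 0.397
grasp_force: 28.0
clock: 5.65
eef_pos: [535.6, 224.9, 133.0]
tcp_rot: [-3.141, -0.0, 2.841]
contact_force: [-0.7, 0.3, -0.9]
opening: 0.4
grasp_force: 28.0
```

```bash
python3 -m crank '[[0,0,0.003,0,0,0,0.65],[0,0,0.006,0,0,0,0.65],[0,0,0.009,0,0,0,0.65],[0,0,0.011,0,0,0,0.65],[0,0,0.011,0,0,0,0.65]]';for i in 1 2 3; do python3 -m crank '[[0,0,0.001,0,0,0,0.65],[0,0,0.001,0,0,0,0.65]]'|egrep 'eef|contact'; done
```

```text
clock: 6.15
eef_pos: [535.6, 224.9, 122.1]
tcp_rot: [-3.141, -0.0, 2.841]
contact_force: [-0.1, -0.3, -1.6]
opening: 0.4
grasp_force: 28.0
eef_pos: [535.8, 225.0, 121.4]
contact_force: [-0.2, -0.4, -1.5]
eef_pos: [535.8, 225.0, 120.4]
contact_force: [-0.8, -0.1, -2.0]
eef_pos: [535.7, 225.0, 119.3]
contact_force: [-0.3, -0.3, -1.8]
```

```bash
for i in 1 2 3 4 5; do python3 -m crank '[[0,0,0.001,0,0,0,0.65],[0,0,0.001,0,0,0,0.65]]'|egrep 'eef|contact'; done
```

```text
eef_pos: [535.8, 225.0, 118.3]
contact_force: [-0.1, 0.7, -1.9]
eef_pos: [535.8, 225.0, 117.3]
contact_force: [0.1, 1.2, -0.9]
eef_pos: [535.8, 225.0, 116.3]
contact_force: [0.2, 0.4, -1.9]
eef_pos: [535.9, 225.0, 115.4]
contact_force: [-0.5, -0.2, -0.8]
eef_pos: [535.9, 225.0, 114.5]
contact_force: [0.4, -0.6, 1.3]
```

```bash
for i in 1 2; do python3 -m crank '[[0,0,0.001,0,0,0,0.65],[0,0,0.001,0,0,0,0.65]]'|egrep 'eef|contact'; done; python3 -m crank '[[0,0,0,0,0,0,0.65]]'|egrep 'eef|contact'
```

```text
eef_pos: [535.9, 225.0, 113.5]
contact_force: [-0.8, -0.3, 2.0]
eef_pos: [535.9, 225.0, 112.5]
contact_force: [-0.1, -1.5, 3.3]
eef_pos: [536.0, 225.1, 112.6]
contact_force: [-0.3, -0.8, 4.3]
```

```bash
python3 -m crank '[[0,0,0.0005,0,0,0,0.6],[0,0,0.0005,0,0,0,0.59],[0,0,0.0005,0,0,0,0.58]]'|tail -5;  python3 -m crank '[[0,0,0,0,0,0,0.57],[0,0,0,0,0,0,0.57],[0,0,0,0,0,0,0.57]]'|tail -5
```

```text
eef_pos: [536.0, 225.2, 112.0]
tcp_rot: [3.141, 0.0, 2.841]
contact_force: [-1.0, -0.1, 4.2]
opening: 0.42
grasp_force: 13.9
eef_pos: [536.0, 225.1, 112.0]
tcp_rot: [3.141, 0.0, 2.841]
contact_force: [0.4, -0.0, 4.2]
opening: 0.433
grasp_force: 13.7
```

```bash
for i in 1; do python3 -m crank '[[0,0,0.0002,0,0,0,0.56],[0,0,0.0004,0,0,0,0.55],[0,0,0.0006,0,0,0,0.54],[0,0,0.0006,0,0,0,0.54]]'|tail -5; python3 -m crank '[[0,0,0.0002,0,0,0,0.53],[0,0,0.0004,0,0,0,0.52],[0,0,0.0006,0,0,0,0.51],[0,0,0.0006,0,0,0,0.51]]'|tail -5; done
```

```text
eef_pos: [535.9, 225.0, 111.3]
tcp_rot: [3.142, 0.0, 2.841]
contact_force: [-0.3, -0.2, 4.4]
opening: 0.462
grasp_force: 13.1
eef_pos: [535.9, 225.0, 110.7]
tcp_rot: [3.142, 0.0, 2.841]
contact_force: [0.4, -0.3, 4.4]
opening: 0.487
grasp_force: 12.4
```

Force is steady with this down-feed, so I'll carry on the same way.

```bash
python3 -m crank '[[0,0,0.0002,0,0,0,0.5],[0,0,0.0004,0,0,0,0.49],[0,0,0.0007,0,0,0,0.48],[0,0,0.0007,0,0,0,0.48]]'|tail -5; python3 -m crank '[[0,0,0.0003,0,0,0,0.47],[0,0,0.0006,0,0,0,0.46],[0,0,0.0008,0,0,0,0.45],[0,0,0.0008,0,0,0,0.45]]'|tail -5;
```

```text
eef_pos: [535.9, 225.0, 110.0]
tcp_rot: [3.142, 0.0, 2.841]
contact_force: [0.7, -0.7, 4.8]
opening: 0.522
grasp_force: 11.8
eef_pos: [536.0, 225.3, 109.4]
tcp_rot: [3.141, 0.0, 2.841]
contact_force: [0.5, 0.5, 4.8]
opening: 0.556
grasp_force: 10.6
```

```bash
python3 -m crank '[[0,0,0.0002,0,0,0,0.445],[0,0,0.0003,0,0,0,0.44],[0,0,0.0003,0,0,0,0.44]]'|tail -5; python3 -m crank '[[0,0,0.0001,0,0,0,0.435],[0,0,0.0002,0,0,0,0.43],[0,0,0.0002,0,0,0,0.43]]'|tail -5;python3 -m crank '[[0,0,0.0001,0,0,0,0.42],[0,0,0.0002,0,0,0,0.41],[0,0,0.0002,0,0,0,0.41]]'|tail -5;
```

```text
eef_pos: [536.0, 225.2, 109.0]
tcp_rot: [3.141, 0.0, 2.841]
contact_force: [0.9, 0.9, 4.4]
opening: 0.562
grasp_force: 7.4
eef_pos: [535.8, 225.0, 108.6]
tcp_rot: [-3.142, -0.0, 2.841]
contact_force: [0.5, 0.6, 3.2]
opening: 0.566
grasp_force: 2.4
eef_pos: [535.4, 224.8, 108.1]
tcp_rot: [-3.141, -0.001, 2.841]
contact_force: [0.6, -0.4, -0.3]
opening: 0.591
grasp_force: 0.0
```

```bash
python3 -m crank '[[0,0,0,0,0,0,0.3],[0,0,0,0,0,0,0.2],[0,0,0,0,0,0,0.1],[0,0,0,0,0,0,0.1],[0,0,0,0,0,0,0.1]]'|tail -5; python3 -m crank '[[0,0,-0.02,0,0,0,0.1],[0,0,-0.05,0,0,0,0.1],[0,0,-0.09,0,0,0,0.1],[0,0,-0.13,0,0,0,0.1],[0,0,-0.13,0,0,0,0.1]]'; python3 -m crank '[[0,0,0,0,0,0,0.1],[0,0,0,0,0,0,0.1],[0,0,0,0,0,0,0.1]]' | tail -3; python3 - <<'E'
from h import *
import pickle
d=snap('side','s7.png'); i0=pickle.load(open('side0.pkl','rb'))['image']; I=d['image'].astype(int)
y=np.array([np.cos(1.27),np.sin(1.27),0]);x=np.array([y[1],-y[0],0]);c=np.array([535.5,225,87])
print('housing pred bottom/top',proj(d,[c+[0,0,28],c+[0,0,68]]).round(1).tolist())
m=(I.max(2)<60)&(i0.max(2)>=75); m[:, :240]=0; m[:,320:]=0; m[:130]=0; m[215:]=0
n,l,s,q=cv2.connectedComponentsWithStats(m.astype(np.uint8)); print([(s[k].tolist(),q[k].round(1).tolist()) for k in range(1,n) if s[k,4]>25])
E
```

```text
eef_pos: [535.9, 225.0, 108.5]
tcp_rot: [3.142, 0.0, 2.841]
contact_force: [-0.2, -0.5, 0.0]
opening: 0.9
grasp_force: 0.0
clock: 12.35
eef_pos: [538.7, 226.2, 244.4]
tcp_rot: [3.136, 0.007, 2.841]
contact_force: [1.0, 1.0, -0.5]
opening: 0.898
grasp_force: 0.0
contact_force: [0.1, -0.0, -0.2]
opening: 0.899
grasp_force: 0.0
housing pred bottom/top [[276.5, 183.6], [276.1, 169.8]]
[([272, 168, 11, 21, 148], [276.1, 177.5])]
```

```bash
python3 -c "
from rig import sign_off
print(sign_off())"
```

```text
the job is handed in; nothing more can be done
None
```

I handed the job in at about 12 s of the 37 s allowed: the clip is left on the board by itself, jaws closed. The foot was pressed with about 5–6 N until the jaws took hold, and the last side picture puts the housing within about 1 pixel of where it should be, with the gripper clear; no verdict came back.

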